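# Seat the lens mount in its corner with the hex driver

## Robot

A 6-joint arm with a two-finger parallel gripper is mounted at the origin on the work surface. World frame = base frame: x ahead of the robot, y to its left, z up, the work surface at z = 0. Lengths are in m, angles in rad, forces in N, time in s.
With the tool pointing down it reaches from about 0.25 to 0.725 m from the base axis. Payload 4 kg.
Tool frame: the origin (TCP) lies midway between the tips of the shut fingers; the grasp point (between the pads) lies 19 mm behind it (bot.grip_point_offset is the distance from the TCP to the grasp point, in m); z points along the fingers, y is the line along which they close (so a half turn about z gives the same grasp; the last joint's range is limited). The gripper opens to 85 mm and grips with 20 to 120 N. Pads are 22 mm wide; open, the fingers measure 114 mm over their backs; the gripper's body (76 mm by 85 mm) begins 54 mm behind the grasp point. The pads swing forward as they close: fully open they stand 13 mm farther back than shut.
Start: joints at [-1.162, 0.241, 0.005, 1.335, 0, 1.571], TCP at [0.199, -0.459, 0.204] pointing down, gripper open.
Joint ranges: [-2.72, 2.72], [-1.05, 1.87], [-1.09, 1.28], [-1.99, 2.15], [-1.42, 1.44], [-3.14, 3.14]. Speed limits (rad/s): [2.79, 2.79, 3.14, 3.14, 3.14, 3.14].

## Interface

Orientations are given as a unit quaternion [x, y, z, w].
In Python, from workcell import bot gives the robot as it stands.
- The arm moves only by the tool step_arm, never from a script. Its argument "targets" is text: rows parted by semicolons, each of 7 numbers parted by spaces: the opening, from -1 (shut) to 1 (fully open), so that 0 is half open, then the shift along the world's x, y, z normalised to -1 to 1, where 1 is 0.5 m, then the turn, a rotation vector about the world's x, y, z normalised to -1 to 1, where 1 is pi/4 rad. In form: gripper x y z wx wy wz; .... A call has 1 to 10 rows; each row is the pose to reach, as a shift and turn from the pose commanded when the call began; what a row does not reach only later rows make up. A row lasts 1/12 s, in which the tool goes at most 41.7 mm and 7.16 degrees, less where a joint would pass 70% of its speed; a pose out of reach is approached as far as the arm can. A call with a number of a shift or a turn outside -1 to 1 is refused whole. A call with a gripper value outside its range is refused whole. The fingers move at their own pace and stop on an object; the grip force is fixed at half the most. Time passes only in rows, so rows that repeat a pose let the fingers close. It gives the time, the measured TCP pose, the force, the opening and the grip force at its end, in the units of the state.
- bot.get_obs(): the state, without advancing time (a new reading comes with each control period).
- bot.camera(name): name is "scene" or "side" or "wrist"; returns the picture (384x512x3 uint8, red, green, blue); there is no depth.
- bot.camera_info(name): a dict with "vertical_fov" (degrees; the focal length in pixels is half the picture's height over the tangent of half this angle, whatever the lens; pixels are square), "cx", "cy" (the principal point, pixels), "D" ([k1, k2, p1, p2, k3] as OpenCV has them; the pictures are not rectified), "pose" (4x4, takes a point from camera to world coordinates). Camera axes: x right, y up, looking along -z (the intrinsics and any distortion apply to the point x, -y, -z); pixel columns grow to the right and rows downward; lengths in m; the calibration is good to about 2 mm. A picture is of the moment at which its call begins: read the wrist's pose just before it. camera_info takes no time and is no camera call; for the wrist camera it gives the pose at the moment of the call.
- bot.job_done(): hands the job in; it is judged then, once.
The state is a dict: "clock": time; "joint_pos": joint angles; "joint_vel": joint speeds; "tau": joint torques, N m; "eef_pos": TCP position; "tool_rot": TCP orientation; "ft_force": force on the tool from outside, world axes, zero at the start; "ft_torque": the same for the moment, N m; "grip_width": finger opening in m; "grasp_force": force on a finger pad.
Only numpy, scipy, OpenCV 4.12 (cv2) and the standard library are available. Lean on these libraries where they do the work, as an engineer would, in place of code of your own. Each camera call takes 0.05 s, during which the arm holds its last target. There are 200 camera calls.

## Task

Take the square-handled hex driver from its stand, put its tip down into the recess in the knob on the black lens mount, and with the driver slide the mount into the corner of the plate until it sits flush against both steel stops. Finish holding it there: the driver in the gripper, roughly upright, its tip still in the recess, steadily pressing the mount against both stops at once. Do not touch the mount with the gripper itself, and leave the other things where they are.

Things in the scene. Friction and masses are not known exactly. Their poses are not given: they have to be found in the camera images.
- plate: aluminium registration plate 260 (x) x 240 (y) x 6 mm, fixed on the shelf; origin at the centre of its underside. Two steel stops on it, 22 mm high above its top face, form a right-angled corner at its +x +y side
- end_stop: steel bar 14 (x) x 150 (y) x 22 mm fixed on the plate near its +x edge; origin at the centre of the bar's underside, at (107, 5, 6) mm in the plate's frame; its working face looks to the plate's -x and lies at plate x = 100 mm
- side_stop: steel bar 150 (x) x 14 (y) x 22 mm fixed on the plate near its +y edge; origin at the centre of the bar's underside, at (15, 97, 6) mm in the plate's frame; its working face looks to the plate's -y and lies at plate y = 90 mm. The mount slides easily on the plate and along both stops (friction coefficient about 0.25)
- lens_mount: black lens mount, loose, slides on the plate: block 100 (x) x 80 (y) x 24 mm, about 0.3 kg, origin at the centre of its underside. On top at x = +32 mm a lens barrel 30 mm across, up to z = 37 mm; in the middle a knob. Starts within about 0.3 rad of the plate's axes; seated, its +x face is on the end stop, its +y face on the side stop, its origin at plate (50, 50, 6) mm
- recess (a point): centre of the mouth of the recess in the mount's knob, at (0, 0, 32) mm in the mount's frame: a round hole 14 mm across, 26 mm deep, straight down. The knob is steel, captive, turns freely, 30 mm across, z = 24 to 32 mm of the mount
- stand: grey driver stand, block 160 (x) x 50 (y) x 56 mm, fixed; origin at the centre of its underside; two holes 12 mm across from above at x = -50 and x = +50 mm, a driver in each
- hex_driver: the hex driver, upright in a hole of the stand, handle up and resting on the stand's top: square wooden handle 24 x 24 mm (sides along its x and y), 60 mm long, from z = 48 to 108 mm (a cap up to 112); steel hex shaft 8 mm thick, from z = 0 to 48 mm; 0.12 kg. Origin at the tip of the shaft, z along the shaft towards the handle
- slim_driver: slim screwdriver, not needed: round black handle 18 mm across and 55 mm long, thin steel shaft; stands in the stand's other hole; origin at its tip, z up
- capacitor: matte silver capacitor can, 35 mm across, 61 mm tall, standing; not needed; origin at the centre of its underside
- resistor: white ceramic resistor block 22 x 65 x 20 mm; not needed; origin at the centre of its underside
- lens_ring: loose black ring 56 mm across, 10 mm high; not needed; origin at the centre of its underside
- spanner: steel spanner lying flat; not needed; origin under its middle
- screw_tray: small open steel tray 120 x 90 x 30 mm; not needed; origin at the centre of its underside
- cleaner_jar: amber glass jar 48 mm across, 60 mm tall; not needed; origin at the centre of its underside
There are look-alikes about, which are no part of the job. Leave any pink look-alike of the stand alone. What is shaped like the hex_driver but pink is not meant.

How it is judged:
On the way, in this order (a step that is already met when the one before it is completed fails the run):
1. the hex driver is out of the stand, held in the gripper (contact force between the fingers and hex_driver above 2 N and z of hex_driver in the frame of stand above 0.06 m), for 0.1 s.
2. the driver's tip is in the knob's recess, at least 6 mm deep (contact force between the fingers and hex_driver above 2 N and z of hex_driver in the frame of lens_mount between 0 and 0.026 m and horizontal distance between hex_driver and recess below 0.008 m), for 0.2 s.
At the end, for the whole second after the job is handed in: The lens mount lies flat on the plate, still, within 2.5 mm of home at both stops and within 0.04 rad of square to them, pressed against each stop with more than 1 N; the hex driver is held by the gripper (over 2 N), within 0.4 rad of upright, its tip at least 6 mm down in the knob's recess (all of step 2 and angle between hex_driver's own z axis and vertical below 0.4 rad and contact force between lens_mount and end_stop above 1 N and contact force between lens_mount and side_stop above 1 N and x of lens_mount in the frame of plate above 0.0475 m and y of lens_mount in the frame of plate above 0.0475 m and z of lens_mount in the frame of plate below 0.012 m and angle between the x axis of lens_mount and the x axis of plate, either way round below 0.04 rad and angle between lens_mount's own z axis and vertical below 0.08 rad and linear speed of lens_mount below 0.01 m/s); the arm keeps its last pose, push and grip.
It fails at once if the gripper touches the lens mount (contact force between any of the fingers, the arm and lens_mount above 1 N).
It fails at once if another thing is moved by more than 30 mm (distance of any of slim_driver, capacitor, resistor, lens_ring, spanner, screw_tray, cleaner_jar from where it was at the start of the episode above 0.03 m).
It also fails if it takes over 58 s, if anything falls off the work surface, if the arm or the gripper's body presses on something with over 40 N, if the wrist force passes 120 N, or if a joint passes its speed limit or range.

## Working session

There is one attempt and no reset: what is moved stays moved. The work goes in short steps, Python scripts to look and compute and a tool call to move; the robot and the scene stay as the last step left them, time stands still between calls to the robot, and variables do not carry over. Pictures are saved under pics/ and viewed, at most 10 in all, crops included, and the job is handed in when it is done.

Besides the shell and the picture viewer there is one more tool, called as name(argument=value, ...), one argument or row to a line, values as JSON. step_arm: Moves the arm, as the interface text tells. Scaled input: -1 to 1 covers 0.5 m each way for a shift and pi/4 rad each way for a turn. Its arguments: {"type":"object","properties":{"targets":{"type":"string"}},"required":["targets"]}

```bash
mkdir -p pics; cat > h.py <<'E'
import numpy as np, cv2
from workcell import bot
def K(i):
    f=192/np.tan(np.radians(i["vertical_fov"])/2)
    return np.array([[f,0,i["cx"]],[0,f,i["cy"]],[0,0,1.]])
def snap(n,fn):
    i=bot.camera_info(n); im=bot.camera(n); cv2.imwrite("pics/"+fn,im[:,:,::-1]); return i,im
def ray(i,px):
    p=cv2.undistortPoints(np.array([[px]],float),K(i),np.array(i["D"],float))[0,0]
    T=np.array(i["pose"]); d=T[:3,:3]@np.array([p[0],-p[1],-1]); return T[:3,3],d
def atz(i,px,z):
    o,d=ray(i,px); return o+d*(z-o[2])/d[2]
def proj(i,P):
    T=np.array(i["pose"]); c=(np.array(P,float)-T[:3,3])@T[:3,:3]; c=c*[1,-1,-1]
    return cv2.projectPoints(c.reshape(-1,1,3),np.zeros(3),np.zeros(3),K(i),np.array(i["D"],float))[0][:,0]
E
python3 - <<'E'
from h import *
for n in ("scene","side"):
    i,im=snap(n,n+"0.png"); print(n,{k:np.round(v,3).tolist() for k,v in i.items()})
    cv2.imwrite("pics/"+n+"0b.png",cv2.resize(im[:,:,::-1],(800,600),interpolation=cv2.INTER_CUBIC))
print(bot.get_obs())
E
```

```text
scene {'vertical_fov': 50.476, 'cx': 249.533, 'cy': 195.301, 'D': [-0.123, 0.0, 0.0, 0.0, 0.0], 'pose': [[-0.428, -0.5, 0.753, 1.426], [0.903, -0.221, 0.367, 0.425], [-0.017, 0.837, 0.546, 0.714], [0.0, 0.0, 0.0, 1.0]]}
side {'vertical_fov': 44.695, 'cx': 260.58, 'cy': 191.805, 'D': [-0.046, 0.0, 0.0, 0.0, 0.0], 'pose': [[0.934, 0.177, -0.309, 0.118], [-0.357, 0.479, -0.802, -1.036], [0.006, 0.86, 0.51, 0.699], [0.0, 0.0, 0.0, 1.0]]}
{'clock': 0.1, 'joint_pos': array([-1.16201622e+00,  2.41332501e-01,  3.87139069e-03,  1.33520841e+00,
       -1.75752021e-06,  1.57080506e+00]), 'joint_vel': array([-0.00094638, -0.00167234,  0.00161111,  0.00136434, -0.0015668 ,
        0.0011993 ]), 'tau': array([ 1.49026877e-03, -3.73138440e+01,  2.53009790e+01,  1.09073086e-02,
        1.22869478e-04,  5.70392629e-06]), 'eef_pos': array([ 0.19850017, -0.4582392 ,  0.20280935]), 'tool_rot': array([ 9.79185424e-01,  2.02965584e-01, -1.90965674e-04, -9.16923260e-04]), 'ft_force': array([ 0.44242209, -0.16986998, -0.29634512]), 'ft_torque': array([-0.01447241,  0.00016412, -0.00484303]), 'grasp_force': 0.0, 'grip_width': 0.08545541207062042}
```

View pics/scene0b.png

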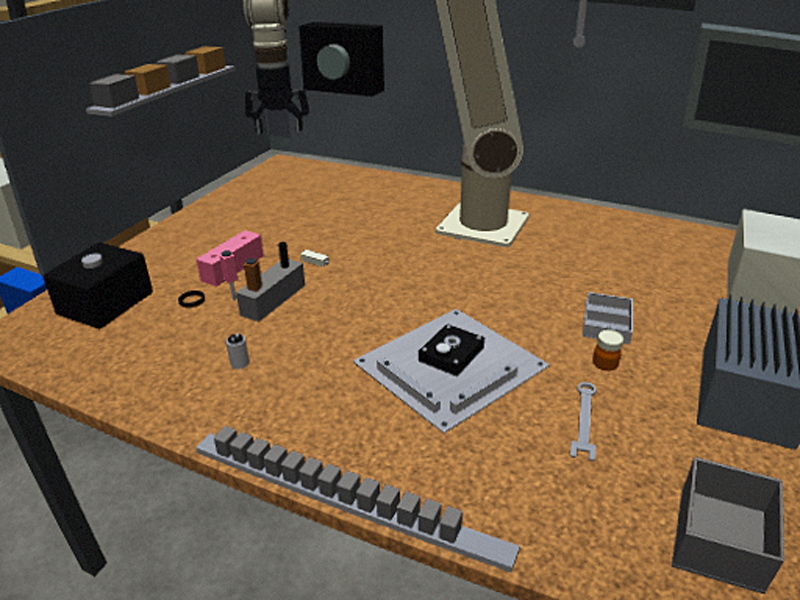

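View pics/side0b.png

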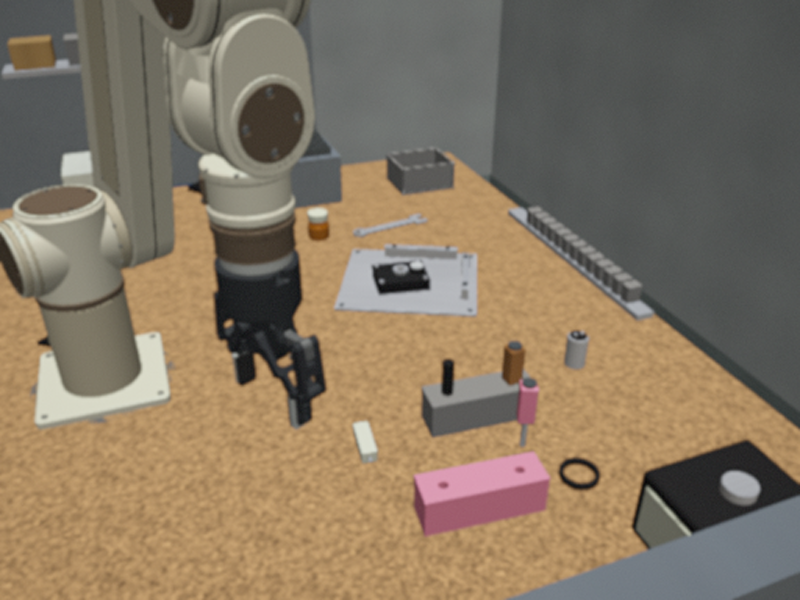

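The scene view shows the stand with the brown driver cap at (252,262), the slim driver at (283,244), and the plate with the mount's knob at about (452,341). The pink driver, at (228,255), stands near the hex end. In the side view the brown cap is at (514,347), slim at (448,363) and the pink cap at (529,384).

```bash
python3 - <<'E'
from h import *
s=bot.camera_info("scene"); d=bot.camera_info("side")
def tri(a,b):
    o1,d1=ray(s,np.array(a)*.64); o2,d2=ray(d,np.array(b)*.64)
    A=np.c_[d1,-d2]; t=np.linalg.lstsq(A,o2-o1,rcond=None)[0]
    p,q=o1+d1*t[0],o2+d2*t[1]; return np.round((p+q)/2,4),np.round(np.linalg.norm(p-q),4)
for n,a,b in [("hex",(252,262),(514,347)),("slim",(283,243),(448,362)),("pinkcap",(227,254),(529,383)),("pinktip",(233,298),(523,445)),
 ("plate near corner(+x+y?)",(444,431),(478,254)),("plate left",(356,361),(477,311)),("plate top",(456,311),(340,308)),("plate right",(549,365),(352,251)),
 ("knob",(452,341),(401,270)),("barrel",(443,348),(417,266)),("cap",(237,338),(576,333))]:
    print(n,*tri(a,b))
for n in("scene","side"):
    im=cv2.imread(f"pics/{n}0.png"); 
    x,y=(220,190) if n=="scene" else (210,150)
    cv2.imwrite(f"pics/{n}_pl.png",cv2.resize(im[y:y+100,x:x+133],(798,600),interpolation=cv2.INTER_CUBIC))
E
```

```text
hex [ 0.568  -0.2912  0.114 ] 0.0002
slim [ 0.4683 -0.2853  0.109 ] 0.0001
pinkcap [ 0.5516 -0.3662  0.1077] 0.0008
pinktip [ 0.5516 -0.37    0.0011] 0.0018
plate near corner(+x+y?) [0.743  0.1804 0.0058] 0.0034
plate left [ 0.6419 -0.0277  0.0067] 0.0011
plate top [0.4132 0.0775 0.0027] 0.0038
plate right [0.5039 0.2913 0.0008] 0.0004
knob [0.5498 0.1203 0.0337] 0.0012
barrel [0.5814 0.1155 0.0386] 0.0002
cap [ 0.7253 -0.219   0.0569] 0.0021
```

View pics/scene_pl.png

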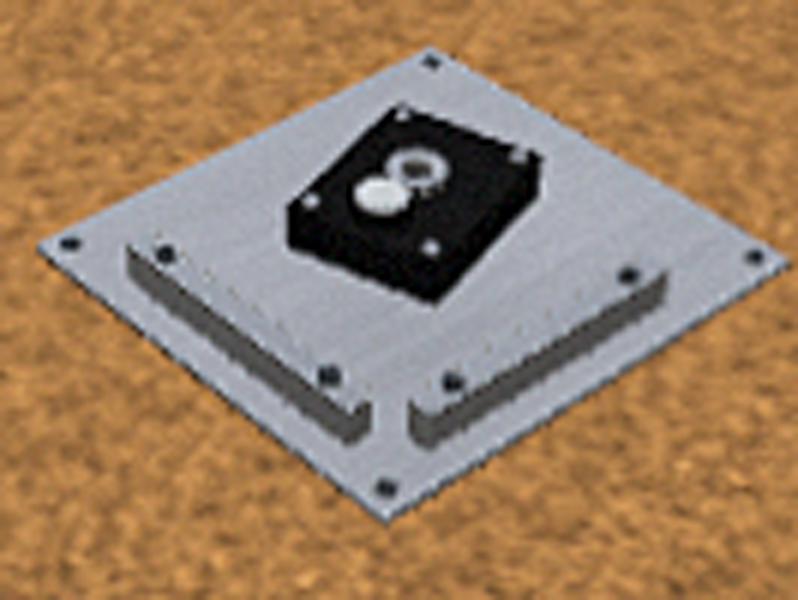

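The crop shows the plate corners at (388,521), (38,247), (432,47) and (790,263). The recess is at (417,170), the barrel top at (381,193), and the mount is yawed relative to the plate.

```bash
python3 - <<'E'
from h import *
s=bot.camera_info("scene")
C=lambda p,z: atz(s,np.array(p)/6+[220,190]-0.4,z)
pl=[C(p,.006) for p in [(388,519),(38,247),(432,47),(790,263)]]
print(np.round(pl,4),"centre",np.round(np.mean(pl,0),4))
n,l,t,r=pl
for a,b in [(l,t),(r,n),]: print("?",np.round(np.linalg.norm(b-a),4))
for a,b in ((t,l),(r,n)): v=b-a; print("ax1",np.linalg.norm(v).round(4),np.degrees(np.arctan2(v[1],v[0])).round(2))
for a,b in ((t,r),(l,n)): v=b-a; print("ax2",np.linalg.norm(v).round(4),np.degrees(np.arctan2(v[1],v[0])).round(2))
k=C((417,170),.038); b=C((381,193),.043); v=b-k
print("knob",k,"barrel",b,np.linalg.norm(v),np.degrees(np.arctan2(v[1],v[0])))
m=[C(p,.030) for p in [(398,106),(288,208),(542,160)]]
print(np.round(m,4))
for q in (1,2): v=m[q]-m[0];print(np.linalg.norm(v),np.degrees(np.arctan2(v[1],v[0])))
c=bot.camera_info("wrist"); T=np.array(c["pose"]);o=bot.get_obs()
from scipy.spatial.transform import Rotation as R
Rt=R.from_quat(o["tool_rot"]).as_matrix(); print("cam in tool",Rt.T@(T[:3,3]-o["eef_pos"]),"\n",Rt.T@T[:3,:3],c["vertical_fov"],"tooly",Rt[:,1],"x",Rt[:,0])
E
```

```text
[[ 0.7421  0.1818  0.006 ]
 [ 0.6416 -0.0334  0.006 ]
 [ 0.4068  0.0756  0.006 ]
 [ 0.5103  0.2918  0.006 ]] centre [0.5752 0.1289 0.006 ]
? 0.2589
? 0.2565
ax1 0.2589 -24.91
ax1 0.2565 -25.37
ax2 0.2396 64.42
ax2 0.2375 64.99
knob [0.55342248 0.1214398  0.038     ] barrel [0.58315628 0.11495037 0.043     ] 0.03084171905516944 -12.311807290030504
[[0.4973 0.0906 0.03  ]
 [0.5951 0.0739 0.03  ]
 [0.5116 0.1693 0.03  ]]
0.099126741021576 -9.663748600756668
0.07994807007727517 79.75910545946093
cam in tool [ 0.0836602  -0.00090245 -0.16971972] 
 [[-4.39269796e-04  9.44996210e-01  3.27080984e-01]
 [ 9.99999903e-01  4.27252285e-04  1.08590734e-04]
 [-3.71282658e-05  3.27081000e-01 -9.44996306e-01]] 58.38090736323472 tooly [ 0.39748153 -0.91760826 -0.00187319] x [ 9.17609870e-01  3.97482233e-01 -1.77388001e-06]
```

step_arm(
  targets="0.2 0.74 0.334 0.04 0 0 1;0.2 0.74 0.334 0.04 0 0 1;0.2 0.74 0.334 0.04 0 0 1;0.2 0.74 0.334 0.04 0 0 1;0.2 0.74 0.334 0.04 0 0 1;0.2 0.74 0.334 0.04 0 0 1;0.2 0.74 0.334 0.04 0 0 1;0.2 0.74 0.334 0.04 0 0 1;0.2 0.74 0.334 0.04 0 0 1;0.2 0.74 0.334 0.04 0 0 1",
)

```text
clock: 0.93
eef_pos: [0.5713, -0.2896, 0.2228]
tool_rot: [0.826, 0.563, 0.0, -0.0]
ft_force: [0.6, -0.0, -0.2]
grip_width: 0.051
grasp_force: 0.0
```

step_arm(
  targets="0.2 0 0 0 0 0 0.4;0.2 0 0 0 0 0 0.4;0.2 0 0 0 0 0 0.4;0.2 0 0 0 0 0 0.4;0.2 0 0 0 0 0 0.4;0.2 0 0 0 0 0 0.4",
)

```text
clock: 1.43
eef_pos: [0.5685, -0.2919, 0.2233]
tool_rot: [0.729, 0.684, -0.0, -0.0]
ft_force: [-0.9, 0.0, -0.9]
grip_width: 0.0512
grasp_force: 0.0
```

```bash
python3 - <<'E'
from h import *
import pickle
i,im=snap("wrist","w1.png"); pickle.dump(i,open("w1.pkl","wb"))
cv2.imwrite("pics/w1b.png",cv2.resize(im[:,:,::-1],(800,600),interpolation=cv2.INTER_CUBIC))
E
```

```text
(no output)
```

View pics/w1b.png

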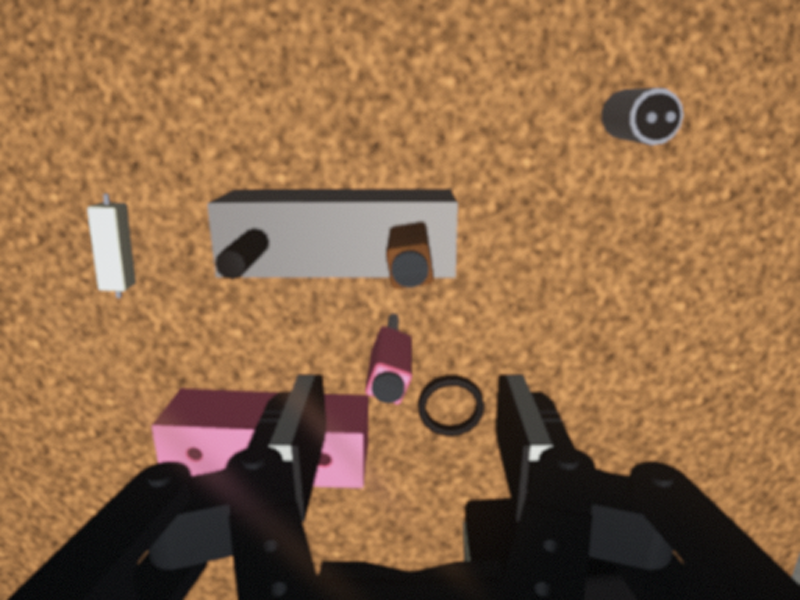

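The wrist view shows the brown cap at (409,268) and the stand parallel to the tool axes. The handle is turned only slightly. The pink driver is at (389,386), to the -y side.

```bash
python3 - <<'E'
from h import *
import pickle
i=pickle.load(open("w1.pkl","rb")); im=cv2.imread("pics/w1.png")
cap=atz(i,np.array((409,268))*.64,.12); print("cap",cap)
cv2.imwrite("pics/w1c.png",cv2.resize(im[125:200,225:325],(800,600),interpolation=cv2.INTER_CUBIC))
for a,b in [((212,278),(457,277)),((210,201),(457,201))]:
    p,q=atz(i,np.array(a)*.64,.056),atz(i,np.array(b)*.64,.056); print(p,q,np.degrees(np.arctan2(*(q-p)[1::-1])))
print("pinkcap",atz(i,np.array((389,386))*.64,.112))
E
```

```text
cap [ 0.5668312  -0.29133132  0.12      ]
[ 0.43345147 -0.30941524  0.056     ] [ 0.59666762 -0.31933064  0.056     ] -3.4764529049956496
[ 0.44150653 -0.25803764  0.056     ] [ 0.59854836 -0.26883998  0.056     ] -3.934970054575971
pinkcap [ 0.55002062 -0.36617979  0.112     ]
```

View pics/w1c.png

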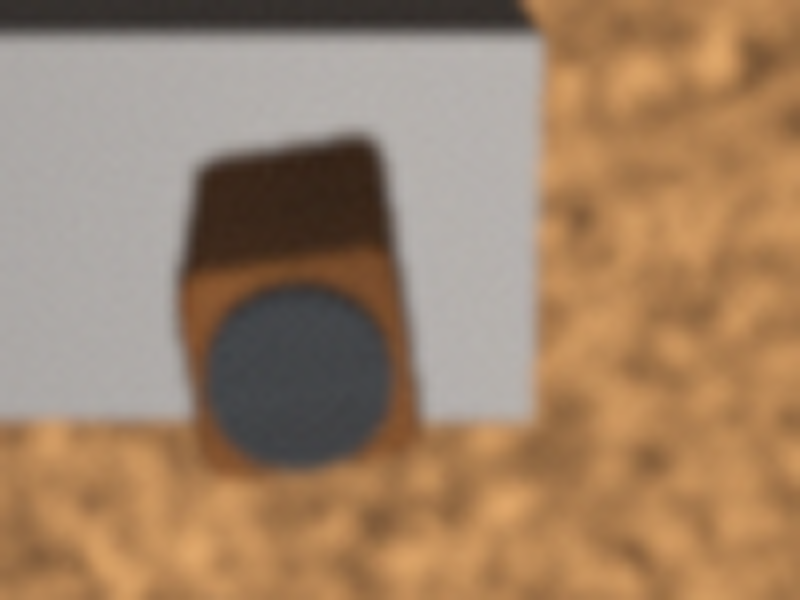

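The handle is turned about 7.5° counter-clockwise from the tool axes, so I turn the tool by that much, descend and close.

step_arm(
  targets="0.2 -0.002 0 -0.1 0 0 0.167;0.2 -0.002 0 -0.18 0 0 0.167;0.2 -0.002 0 -0.23 0 0 0.167;0.2 -0.002 0 -0.27 0 0 0.167;0.2 -0.002 0 -0.31 0 0 0.167;0.2 -0.002 0 -0.31 0 0 0.167;0.2 -0.002 0 -0.31 0 0 0.167",
)

```text
clock: 2.07
eef_pos: [0.5666, -0.2915, 0.0676]
tool_rot: [0.683, 0.731, -0.0, -0.001]
ft_force: [0.3, -0.5, 0.7]
grip_width: 0.0514
grasp_force: 0.0
```

step_arm(
  targets="-1 0 0 0 0 0 0;-1 0 0 0 0 0 0;-1 0 0 0 0 0 0;-1 0 0 0 0 0 0;-1 0 0 0 0 0 0;-1 0 0 0 0 0 0;-1 0 0 0 0 0 0;-1 0 0 0 0 0 0",
)

```text
clock: 2.73
eef_pos: [0.569, -0.2927, 0.0711]
tool_rot: [0.682, 0.731, 0.0, 0.002]
ft_force: [-0.8, -0.3, 5.7]
grip_width: 0.0227
grasp_force: 59.5
```

step_arm(
  targets="-1 0 0 0.06 0 0 0;-1 0 0 0.12 0 0 0;-1 0 0 0.18 0 0 0;-1 0 0 0.24 0 0 0;-1 0 0 0.28 0 0 0;-1 0 0 0.28 0 0 0;-1 0 0 0.28 0 0 0;-1 0 0 0.28 0 0 0",
)

```text
clock: 3.4
eef_pos: [0.5672, -0.2915, 0.2073]
tool_rot: [0.682, 0.731, -0.0, -0.001]
ft_force: [0.4, -0.2, -1.2]
grip_width: 0.0221
grasp_force: 60.3
```

```bash
python3 - <<'E'
from h import *
import pickle
o=bot.get_obs(); print(o["eef_pos"],o["tool_rot"],o["joint_pos"])
i,im=snap("wrist","w2.png"); s,ims=snap("side","s2.png"); c,imc=snap("scene","c2.png")
pickle.dump((i,s,c),open("w2.pkl","wb"))
print([proj(k,[o["eef_pos"]])[0] for k in(i,s,c)])
def crop(k,im):
    x,y=proj(k,[o["eef_pos"]])[0].astype(int); x=np.clip(x-50,0,412);y=np.clip(y-75,0,234); print(x,y)
    return cv2.resize(im[y:y+150,x:x+100],(400,600),interpolation=cv2.INTER_CUBIC)
cv2.imwrite("pics/c2.png",np.hstack([crop(s,ims),crop(c,imc)])[:,:,::-1])
E
```

```text
[ 0.56717994 -0.29146614  0.20732555] [ 6.82413778e-01  7.30965475e-01 -2.39209441e-04 -9.22898457e-04] [-4.74717535e-01  5.26710083e-01  4.36696613e-01  1.48268916e+00
  4.33375852e-05  1.02740276e+00]
[array([264.32009994, 228.18089176]), array([332.26611536, 185.79097938]), array([157.2911155 , 139.81017799])]
282 110
107 64
```

View pics/c2.png

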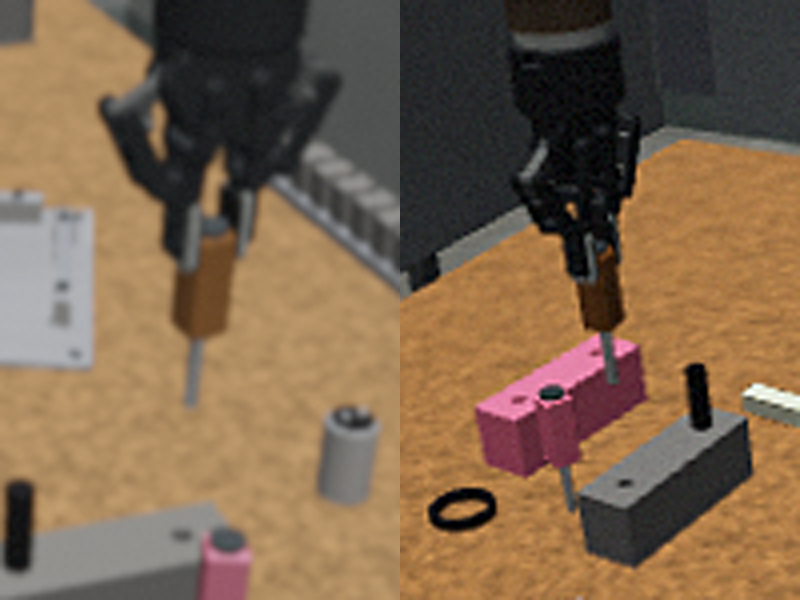

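The crops show the driver out of the stand, held by the upper part of the handle and slightly tilted. Its tip is at (190,404) in the side crop and (212,382) in the scene crop.

```bash
cat >> h.py <<'E'
def tri(s,d,a,b):
    o1,d1=ray(s,a); o2,d2=ray(d,b)
    t=np.linalg.lstsq(np.c_[d1,-d2],o2-o1,rcond=None)[0]
    p,q=o1+d1*t[0],o2+d2*t[1]; return (p+q)/2,np.linalg.norm(p-q)
E
python3 - <<'E'
from h import *
import pickle
i,s,c=pickle.load(open("w2.pkl","rb"))
f=lambda a,b: tri(s,c,(282+a[0]/4,110+a[1]/4),(107+b[0]/4,64+b[1]/4))
t,e=f((190,405),(212,383)); h,e2=f((217,228),(199,247)); m,e3=f((194,342),(205,331))
print(t,e,h,e2,m,e3); v=h-t; print(np.linalg.norm(v), v/np.linalg.norm(v))
E
```

```text
[ 0.56793622 -0.290612    0.14193309] 0.001783652658483995 [ 0.57032199 -0.28800363  0.25188445] 0.007664411261942181 [ 0.56529354 -0.29243454  0.18392183] 0.0013391938540813038
0.11000815850332711 [0.0216872  0.02371069 0.9994836 ]
```

step_arm(
  targets="-1 0 0.08 0 0 0 0;-1 -0.005 0.16 0 0 0 0;-1 -0.01 0.24 0 0 0 0;-1 -0.013 0.32 0 0 0 0;-1 -0.016 0.4 0 0 0 0;-1 -0.019 0.48 0 0 0 0;-1 -0.022 0.56 0 0 0 0;-1 -0.025 0.64 0 0 0 0;-1 -0.028 0.72 0 0 0 0;-1 -0.029 0.78 -0.03 0 0 0",
)

```text
clock: 4.38
eef_pos: [0.5539, 0.1016, 0.1953]
tool_rot: [0.682, 0.732, 0.002, 0.001]
ft_force: [1.3, -0.0, -1.8]
grip_width: 0.0223
grasp_force: 60.3
```

step_arm(
  targets="-1 0 0.03 -0.05 0 0 0;-1 0 0.045 -0.09 0 0 0;-1 0 0.045 -0.11 0 0 0;-1 0 0.045 -0.11 0 0 0;-1 0 0.045 -0.11 0 0 0;-1 0 0.045 -0.11 0 0 0",
)

```text
clock: 4.88
eef_pos: [0.5541, 0.1198, 0.1396]
tool_rot: [0.683, 0.73, 0.001, 0.001]
ft_force: [0.9, -0.0, -1.0]
grip_width: 0.023
grasp_force: 60.3
```

```bash
python3 - <<'E'
from h import *
import pickle
o=bot.get_obs(); print(o["eef_pos"],o["joint_pos"])
i,im=snap("wrist","w3.png"); s,ims=snap("side","s3.png"); c,imc=snap("scene","c3.png")
pickle.dump((i,s,c),open("w3.pkl","wb"))
P=[[*o["eef_pos"][:2],o["eef_pos"][2]-.063]]
a=[proj(k,P)[0] for k in(i,s,c)]; print(a)
def crop(p,im,w,h,W,H):
    x,y=np.clip((p-[w/2,h/2]).astype(int),0,[512-w,384-h]); print(x,y)
    return cv2.resize(im[y:y+h,x:x+w],(W,H),interpolation=cv2.INTER_CUBIC)
cv2.imwrite("pics/m3.png",np.hstack([crop(a[0],im,200,300,400,600),np.vstack([crop(a[1],ims,80,60,400,300),crop(a[2],imc,80,60,400,300)])])[:,:,::-1])
E
```

```text
[0.55407274 0.11984425 0.13959622] [ 2.13142357e-01  4.04741684e-01  6.75310001e-02  1.23213067e+00
 -2.17156075e-04  1.71671145e+00]
[array([263.71885923, 188.74138198]), array([257.89805669, 159.73233238]), array([288.99597763, 206.58162903])]
163 38
217 129
248 176
```

View pics/m3.png

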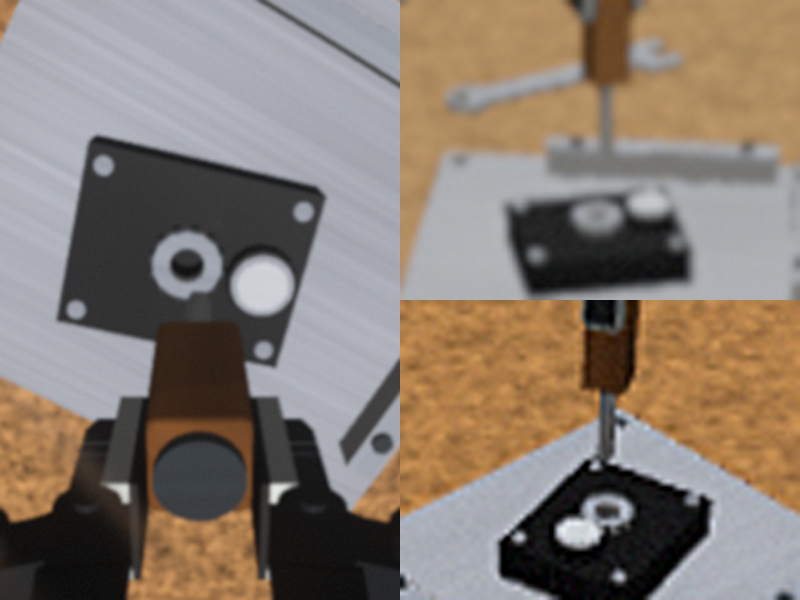

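In the wrist crop the recess is at (187,265) and the tip at about (200,294). In the side crop they are at (597,216) and (605,153), and in the scene crop at (607,511) and (607,461).

```bash
python3 - <<'E'
from h import *
import pickle
i,s,c=pickle.load(open("w3.pkl","rb"))
S=(256.4,172.2);C=(289.4,218.2);W=(256.5,170.5)
for k,p in((i,W),(s,S),(c,C)): print("rec",atz(k,p,.038))
print(tri(s,c,S,C),tri(i,s,W,S),tri(i,c,W,C))
for k,p in((i,(263,186)),(s,(258,159.6)),(c,(289.4,208.2))): print("tip",atz(k,p,.0766))
print(tri(s,c,(258,159.6),(289.4,208.2)))
# mount yaw from wrist corners, top z .030
f=lambda x,y: atz(i,(163+x/2,38+y/2),.03)
a=f(95,137);b=f(324,193);d=f(58,320)
for u,v in((a,b),(d,a)): w=v-u; print(np.linalg.norm(w),np.degrees(np.arctan2(w[1],w[0])))
E
```

```text
rec [0.54821296 0.1213755  0.038     ]
rec [0.54786892 0.11575001 0.038     ]
rec [0.55426031 0.12265252 0.038     ]
(array([0.54998937, 0.1212369 , 0.03477414]), np.float64(0.0001703800465525747)) (array([0.54886939, 0.12035609, 0.03540582]), np.float64(0.001357703142981688)) (array([0.54820308, 0.12026018, 0.03336234]), np.float64(0.0005918825123777373))
tip [0.55341417 0.12190464 0.0766    ]
tip [0.55465833 0.120545   0.0766    ]
tip [0.56089445 0.12360503 0.0766    ]
(array([0.55641958, 0.12286366, 0.07441253]), np.float64(0.002164967814445424))
0.09601214702199039 -9.901404819584666
0.08143039488412658 79.59745869053523
```

step_arm(
  targets="-1 -0.012 -0.003 0 0 0 0;-1 -0.012 -0.003 -0.03 0 0 0;-1 -0.012 -0.003 -0.05 0 0 0;-1 -0.012 -0.003 -0.06 0 0 0;-1 -0.012 -0.003 -0.07 0 0 0;-1 -0.012 -0.003 -0.08 0 0 0;-1 -0.012 -0.003 -0.085 0 0 0;-1 -0.012 -0.003 -0.085 0 0 0",
)

```text
clock: 5.7
eef_pos: [0.5469, 0.1192, 0.0955]
tool_rot: [0.682, 0.731, -0.0, -0.0]
ft_force: [0.7, 0.2, -1.3]
grip_width: 0.0224
grasp_force: 60.3
```

```bash
python3 - <<'E'
from h import *
o=bot.get_obs(); print(o["eef_pos"],o["ft_force"])
i,im=snap("wrist","w4.png"); s,ims=snap("side","s4.png"); c,imc=snap("scene","c4.png")
def crop(x,y,im,w,h,W,H): return cv2.resize(im[y:y+h,x:x+w],(W,H),interpolation=cv2.INTER_CUBIC)
cv2.imwrite("pics/m4.png",np.hstack([crop(163,38,im,200,300,400,600),np.vstack([crop(217,129,ims,80,60,400,300),crop(248,176,imc,80,60,400,300)])])[:,:,::-1])
E
```

```text
[0.5468845  0.11916328 0.09546965] [ 0.74936303  0.18820684 -1.31902399]
```

View pics/m4.png

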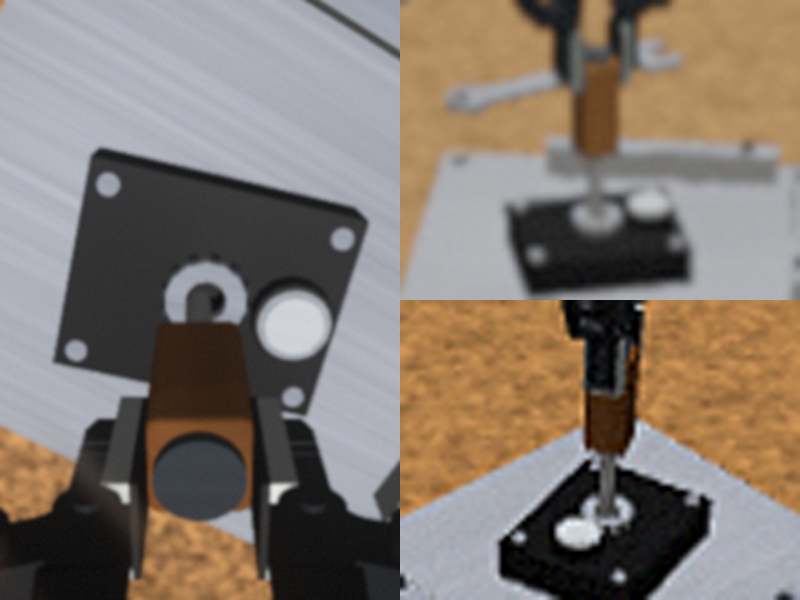

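The shaft sits in the mouth of the recess, slightly left of its centre. There is no contact force yet, so I go on down and shift about 2 mm in +x.

step_arm(
  targets="-1 0.004 0 -0.005 0 0 0;-1 0.004 0 -0.012 0 0 0;-1 0.004 0 -0.018 0 0 0;-1 0.004 0 -0.024 0 0 0;-1 0.004 0 -0.03 0 0 0;-1 0.004 0 -0.03 0 0 0;-1 0.004 0 -0.03 0 0 0;-1 0.004 0 -0.03 0 0 0",
)

```text
clock: 6.52
eef_pos: [0.5493, 0.1192, 0.0811]
tool_rot: [0.682, 0.731, 0.0, 0.0]
ft_force: [0.5, 0.5, -1.0]
grip_width: 0.0224
grasp_force: 60.3
```

Tip is about 20 mm deep. Now I push along plate +y, towards the side stop.

step_arm(
  targets="-1 0.004 0.01 0 0 0 0;-1 0.009 0.02 0 0 0 0;-1 0.014 0.03 0 0 0 0;-1 0.019 0.04 0 0 0 0;-1 0.023 0.05 0 0 0 0;-1 0.028 0.06 0 0 0 0;-1 0.033 0.07 0 0 0 0;-1 0.037 0.08 0 0 0 0;-1 0.042 0.09 0 0 0 0;-1 0.042 0.09 0 0 0 0",
)

```text
clock: 7.35
eef_pos: [0.571, 0.1657, 0.0811]
tool_rot: [0.682, 0.731, 0.001, -0.0]
ft_force: [0.7, -0.4, -0.5]
grip_width: 0.0223
grasp_force: 60.2
```

step_arm(
  targets="-1 0.003 0.006 0 0 0 0;-1 0.006 0.013 0 0 0 0;-1 0.009 0.02 0 0 0 0;-1 0.013 0.028 0 0 0 0;-1 0.015 0.033 0 0 0 0;-1 0.017 0.036 0 0 0 0;-1 0.017 0.036 0 0 0 0",
)

```text
clock: 7.93
eef_pos: [0.5789, 0.1828, 0.081]
tool_rot: [0.682, 0.731, 0.0, -0.0]
ft_force: [-0.7, -0.1, -1.8]
grip_width: 0.0223
grasp_force: 60.2
```

step_arm(
  targets="-1 0.001 0.002 0 0 0 0;-1 0.002 0.004 0 0 0 0;-1 0.003 0.006 0 0 0 0;-1 0.004 0.008 0 0 0 0;-1 0.004 0.008 0 0 0 0;-1 0.004 0.008 0 0 0 0",
)

```text
clock: 8.43
eef_pos: [0.5795, 0.1844, 0.0809]
tool_rot: [0.683, 0.731, -0.002, 0.0]
ft_force: [-4.6, -5.5, 1.6]
grip_width: 0.0226
grasp_force: 60.7
```

```bash
python3 - <<'E'
from h import *
o=bot.get_obs(); print(o["eef_pos"],o["ft_force"])
i,im=snap("wrist","w5.png"); s,ims=snap("side","s5.png"); c,imc=snap("scene","c5.png")
def crop(x,y,im,w,h,W,H): return cv2.resize(im[y:y+h,x:x+w],(W,H),interpolation=cv2.INTER_CUBIC)
cv2.imwrite("pics/m5.png",np.hstack([crop(163,38,im,200,300,400,600),np.vstack([crop(217,129,ims,80,60,400,300),crop(225,186,imc,120,90,400,300)])])[:,:,::-1])
E
```

```text
[0.57948487 0.18438775 0.08090619] [-4.55538903 -5.46239703  1.60469789]
```

View pics/m5.png

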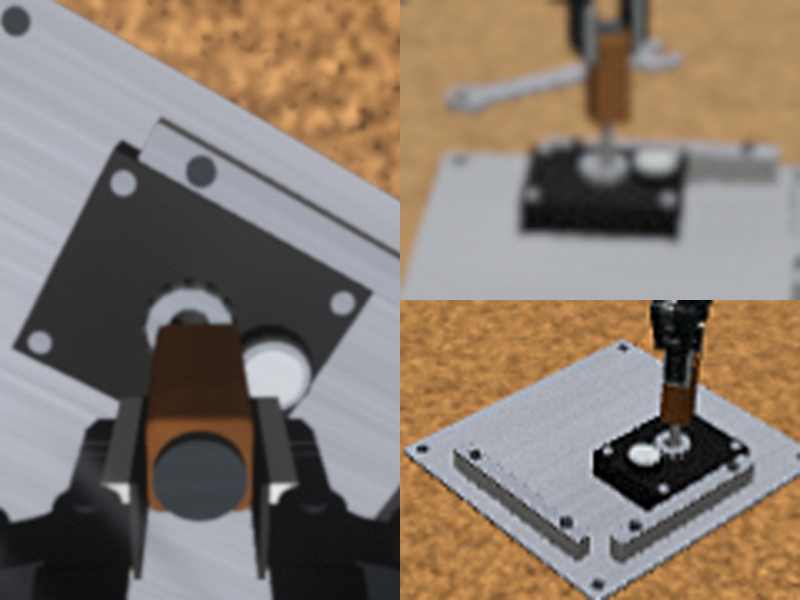

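The mount is now flush with the side stop, with about 7 N on it. Next I slide along plate +x.

step_arm(
  targets="-1 0.012 -0.006 0 0 0 0;-1 0.024 -0.011 0 0 0 0;-1 0.036 -0.017 0 0 0 0;-1 0.048 -0.022 0 0 0 0;-1 0.06 -0.028 0 0 0 0;-1 0.072 -0.034 0 0 0 0;-1 0.084 -0.039 0 0 0 0;-1 0.096 -0.045 0 0 0 0;-1 0.104 -0.049 0 0 0 0;-1 0.104 -0.049 0 0 0 0",
)

```text
clock: 9.42
eef_pos: [0.6317, 0.1595, 0.0807]
tool_rot: [0.683, 0.73, -0.002, -0.0]
ft_force: [-3.8, -4.4, 2.0]
grip_width: 0.0228
grasp_force: 60.7
```

step_arm(
  targets="-1 0.004 -0.002 0 0 0 0;-1 0.008 -0.004 0 0 0 0;-1 0.012 -0.0055 0 0 0 0;-1 0.016 -0.0075 0 0 0 0;-1 0.016 -0.0075 0 0 0 0",
)

```text
clock: 9.83
eef_pos: [0.6389, 0.1562, 0.0808]
tool_rot: [0.683, 0.731, -0.002, -0.001]
ft_force: [-5.4, -4.9, 2.3]
grip_width: 0.0227
grasp_force: 60.8
```

step_arm(
  targets="-1 0.002 -0.001 0 0 0 0;-1 0.004 -0.002 0 0 0 0;-1 0.006 -0.003 0 0 0 0;-1 0.006 -0.003 0 0 0 0;-1 0.006 -0.003 0 0 0 0",
)

```text
clock: 10.25
eef_pos: [0.6416, 0.1549, 0.0807]
tool_rot: [0.683, 0.731, -0.003, -0.001]
ft_force: [-5.2, -4.1, 2.5]
grip_width: 0.0229
grasp_force: 60.9
```

step_arm(
  targets="-1 0.003 -0.001 0 0 0 0;-1 0.006 -0.0025 0 0 0 0;-1 0.009 -0.004 0 0 0 0;-1 0.012 -0.0055 0 0 0 0;-1 0.012 -0.0055 0 0 0 0;-1 0.012 -0.0055 0 0 0 0",
)

```text
clock: 10.75
eef_pos: [0.6434, 0.1533, 0.0803]
tool_rot: [0.682, 0.731, -0.005, -0.004]
ft_force: [-12.6, -1.1, 6.4]
grip_width: 0.0224
grasp_force: 61.9
```

Force is now about 11 N against the end stop and 6 N against the side stop. I check that it is seated.

```bash
python3 - <<'E'
from h import *
i,im=snap("wrist","w6.png"); s,ims=snap("side","s6.png"); c,imc=snap("scene","c6.png")
o=bot.get_obs(); print(o["eef_pos"],o["ft_force"],o["grasp_force"],o["tool_rot"])
def crop(x,y,im,w,h,W,H): return cv2.resize(im[y:y+h,x:x+w],(W,H),interpolation=cv2.INTER_CUBIC)
cv2.imwrite("pics/m6.png",np.hstack([crop(163,38,im,200,300,400,600),np.vstack([crop(227,125,ims,80,60,400,300),crop(235,206,imc,100,75,400,300)])])[:,:,::-1])
E
```

```text
[0.64342705 0.1532993  0.08027802] [-13.07571344  -1.97743888   6.69420239] 61.93028748035431 [ 0.6822272   0.73111298 -0.00457598 -0.00434863]
```

View pics/m6.png

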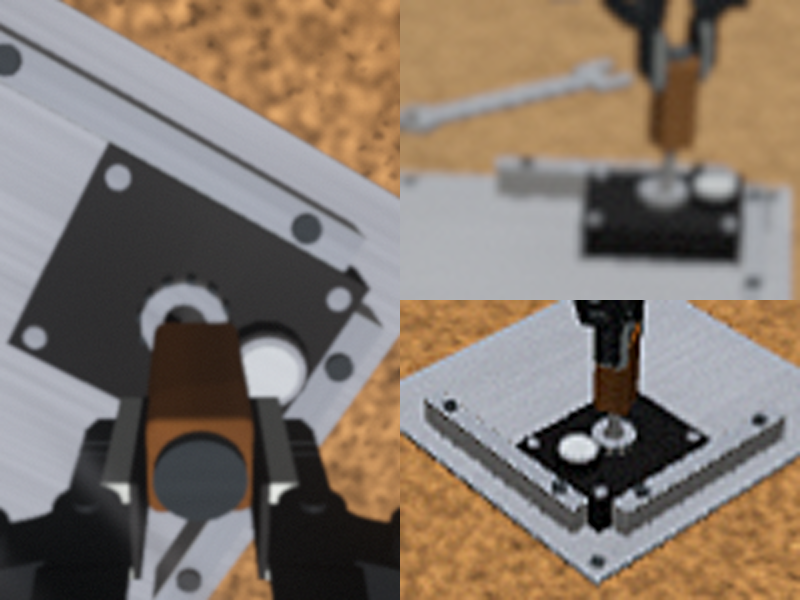

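The mount is flush against both stops. I let it settle for a moment, then hand in.

step_arm(
  targets="-1 0 0 0 0 0 0;-1 0 0 0 0 0 0;-1 0 0 0 0 0 0;-1 0 0 0 0 0 0;-1 0 0 0 0 0 0;-1 0 0 0 0 0 0",
)

```text
clock: 11.4
eef_pos: [0.6434, 0.1533, 0.0803]
tool_rot: [0.682, 0.731, -0.005, -0.004]
ft_force: [-12.7, -2.5, 6.2]
grip_width: 0.0225
grasp_force: 61.9
```

```bash
python3 - <<'E'
from h import *
o=bot.get_obs(); print(o["eef_pos"],o["ft_force"]); print(bot.job_done())
E
```

```text
[0.6434059  0.15329283 0.08025239] [-12.65298128  -2.46678608   6.16396516]
the job is handed in; nothing more can be done
None
```

The job is handed in at 11.4 s (verdict not shown): the mount looks flush in the corner, and the gripped hex driver, its tip about 20 mm down the recess by my estimate, presses it at roughly 10 N on the end stop and 7 N on the side stop.

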